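Set a painted panel on the table easel and lower the top holder onto it

ROBOT

A 6-joint arm with a two-finger parallel gripper is mounted at the origin on the work surface. World frame = base frame: x ahead of the robot, y to its left, z up, the work surface at z = 0. Lengths are in mm, angles in rad, forces in N, time in s.
With the tool pointing down it reaches from about 325 to 775 mm from the base axis. Payload 5.5 kg.
Tool frame: the origin (TCP) lies at the very end of the fingers, on their centre line; the grasp point (between the pads) lies 19 mm behind it; z points along the fingers, y is the line along which they close (so a half turn about z gives the same grasp; the last joint's range is limited). The gripper opens to 88 mm and grips with 3 to 60 N. Pads are 20 mm wide; open, the fingers measure 115 mm over their backs; the gripper's body (75 mm by 178 mm) begins 61 mm behind the grasp point.
Start: joints at [1.211, 0.091, 1.231, -0, 1.82, -0.057], TCP at [178.921, 572.716, 222.631] pointing down, gripper open.
Joint ranges: [-2.87, 2.87], [-0.86, 2.18], [0.17, 2.46], [-1.51, 4.65], [0.06, 2.69], [-2.65, 2.65]. Speed limits (rad/s): [2.57, 2.57, 3.01, 3.14, 3.14, 3.14].

INTERFACE

Orientations are given as a unit quaternion [w, x, y, z].
In Python, from cell import arm gives the robot as it stands.
- The arm moves only by the tool play_rows, never from a script. Its argument "rows" is a list of rows, each a list of 2 entries, a list of its own where there are three numbers: the shift along the tool's x, y, z in cm, then the turn about the tool's z in degrees. In form: [[[dx, dy, dz], roll], ...]. A call has 1 to 20 rows; each row is the pose to reach, as a shift and turn from the pose commanded when the call began, along the tool's axes at that moment; what a row does not reach only later rows make up. A row lasts 1/8 s, in which the tool goes at most 62.5 mm and 10.7 degrees, less where a joint would pass 70% of its speed; a pose out of reach is approached as far as the arm can. A call with a gripper value outside its range is refused whole. "gripper" is the finger opening in cm, from 0 to 8.78, set as the call begins (left out, the last holds). The fingers move at their own pace and stop on an object; "newtons" is the grip in N (left out, the last holds). Time passes only in rows, so rows that repeat a pose let the fingers close. It gives the time, the measured TCP pose, the force, the opening and the grip force at its end, in the units of the state.
- arm.read_state(): the state, without advancing time (a new reading comes with each control period).
- arm.snapshot(name): name is "scene" or "top"; returns a dict with "image" (420x560x3 uint8, red, green, blue), "fx", "fy", "cx", "cy" (pixels), "rvec" (rotation vector, rad) and "tvec" (3), from world to camera coordinates, as OpenCV has them. Camera axes: x right, y down, z forward; pixel columns grow to the right and rows downward; lengths in mm; the calibration is good to about 2 mm. A picture is of the moment at which its call begins. There is no depth.
- arm.finish_job(): hands the job in; it is judged then, once.
Trained networks look in a picture, given as the dict that the camera call returned (one of the last four; its "shot" number tells which), for a name from the list of things; names that differ only in an ending like _2 or _b are one class to them, and where a whole thing is asked for, a point or a joint stands for the part that bears it (a point fixed in the world has none). Each returns a list of dicts, best first, with "confidence" (0 to 1); they miss things now and then, are a little off and sometimes report something else, mostly with a low value. They report only what shows in the picture. A call takes as long as a camera call. They do not tell look-alikes from the thing itself.
- arm.recognise(picture, query): "rect" ([left, top, right, bottom] in pixels, round what is visible of it).
- arm.landmark_of(picture, query): "xy" ([column, row] in pixels: a listed point, or the origin of a listed thing).
The state is a dict: "time": time; "qpos": joint angles; "joint_vel": joint speeds; "effort": joint torques, N m; "ee_pos": TCP position; "orientation": TCP orientation; "force": force on the tool from outside, world axes, zero at the start; "moment": the same for the moment, N m; "opening": finger opening in mm; "finger_force": force on a finger pad.
Only numpy, scipy, OpenCV 4.12 (cv2) and the standard library are available. Lean on these libraries where they do the work, as an engineer would, in place of code of your own. Each camera call takes 0.05 s, during which the arm holds its last target. There are 200 camera calls.

TASK

Take the painted panel from the wooden paint box and stand it on the easel's ledge, centred and leaning back against the backrest, picture outwards and right way up. Then squeeze in the spring button on the side of the easel's mast and slide the top holder down to its next hole, so that it clicks in and its lip hooks over the panel's top edge; leave the things around undisturbed.

Things in the scene. Friction and masses are not known exactly. Their poses are not given: they have to be found in the camera images.
- panel_mid (a point): Centre of the loose painted panel, a wooden board 150 mm tall, 64 wide, 10 thick, 0.11 kg, lying picture up on the paint box. x points to the picture's top edge (the end with the pale round sun; the small seal is in a bottom corner), y across the width, z out of the painted face. Its long edges overhang the box by 9 mm and can be pinched across the 64 mm.
- paintbox: Closed dark wooden box, 112 x 46 x 50 mm (x, y, z), under the panel, its x along the panel's length; it does not move. Origin under its centre.
- ledge (a point): Point in the middle of the line where the easel's ledge meets its backrest. z points up the slope (30 degrees back from upright, away from the robot), x square into the backrest, y along the ledge to the left. Ledge: plane z = 0, 110 mm long, x from -17 to 0 mm, with a front lip 3 mm thick, 8 mm high. A panel in place has its centre at x = -5, y = 0, z = 75 mm, its top at z = 150 mm.
- backrest_top (a point): Middle of the front top edge of the backrest board, same axes as ledge and 122 mm up the slope from it. The board is 40 mm wide, 8 mm thick, its front in the plane x = 0, down to the ledge. The mast stands behind it. The easel does not move; its steel foot is 205 x 130 x 10 mm.
- holder_grip (a point): Point on the axis of the mast's sliding outer tube at its lowest hole, same axes as ledge; at the start at x = 20, y = 0, z = 200 mm from ledge, level with the button. Tube: aluminium, 24 mm square, from 25 mm below to 83 mm above this point; it slides down over a fixed inner tube. Its left (+y) side has 13 mm holes at 0, 30 and 60 mm above this point.
- holder_lip (a point): Lower edge of the lip of the black top holder, fixed to the front of the outer tube: an arm 18 mm wide, 10 mm thick and a 3 mm lip that hangs 10 mm below the arm's underside. Same axes as ledge; at the start at x = -16.5, y = 0, z = 173 mm from it, so 23 mm above the top edge of a panel in place (arm's underside 33 mm above it).
- holder (a joint): How far the outer tube with the top holder has slid down, in m: 0 = button in the lowest hole (start), 0.030 = next hole, 0.060 = last hole. The tube moves stiffly (about 3.5 N of rub) and stays where it is left. While the button stands out of a hole the tube is locked, with under 1 mm of play.
- button_tip (a point): Outermost point of the spring button, a round-nosed steel pin 12 mm across, carried by the fixed inner tube, so that it does not travel with the outer tube. It stands 7 mm proud of the outer tube's left (+y) side, through a hole. Same axes as ledge; at the start at x = 20, y = 19, z = 200 mm from it.
- button (a joint): How far the button is pushed in (to -y), in m: 0 = standing out, 0.007 = flush with the outer tube. The spring takes 3.5 N to start, 6 N at flush. Held flush, its round nose lets the tube ride over it when the tube is pushed down with some 10 to 15 N; it then stays in under the wall and springs out by itself in the next hole.
- dishes: Stack of three white porcelain saucers, 80 mm across, 40 mm high. Origin under its centre. Leave alone.
- weight_a: Dark wooden paperweight bar 190 x 30 x 22 mm. Origin under its centre. Leave alone.
- weight_b: The other paperweight bar, 190 x 30 x 22 mm. Origin under its centre. Leave alone.
- ink: Black ink jar, 48 mm across, 85 mm high. Origin under its centre. Leave alone.
- bowl: White water bowl, 90 mm across, 45 mm high. Origin under its centre. Leave alone.
- inkstone: Ink stone 110 x 75 x 18 mm with a stick of ink on it, 30 mm high in all. Origin under its centre. Leave alone.
Mind the look-alikes: they are no part of the job. Leave any blue look-alike of the part that bears panel_mid alone.

How it is judged:
By the outcome, as a careful person would: the job done as asked, in the order asked, and still so for the second after the job is handed in, with the robot touching nothing.
It also fails if it takes over 48 s, if anything falls off the work surface, if the arm or the gripper's body presses on something with over 40 N, if the wrist force passes 120 N, or if a joint passes its speed limit or range.

## Working session

There is one attempt and no reset: what is moved stays moved. The work goes in short steps, Python scripts to look and compute and a tool call to move; the robot and the scene stay as the last step left them, time stands still between calls to the robot, and variables do not carry over. Pictures are saved under pics/ and viewed, at most 10 in all, crops included, and the job is handed in when it is done.

Besides the shell and the picture viewer there is one more tool, called after "Emit:" in YAML: its name, and indented under it one key for each argument. play_rows: Moves the arm, as the interface text tells. Its arguments: {"type":"object","properties":{"rows":{"type":"array","items":{"type":"array"}},"gripper":{"type":"number"},"newtons":{"type":"number"}},"required":["rows"]}

```bash
mkdir -p pics; ls; cat > h.py <<'E'
import numpy as np, cv2
from cell import arm
from scipy.spatial.transform import Rotation as R
def P(s):
    M=cv2.Rodrigues(np.array(s["rvec"],float))[0]; return M,np.array(s["tvec"],float).ravel()
def ray(s,xy):
    M,t=P(s); d=M.T@np.array([(xy[0]-s["cx"])/s["fx"],(xy[1]-s["cy"])/s["fy"],1]); return -M.T@t,d
def onz(s,xy,z):
    o,d=ray(s,xy); return o+d*(z-o[2])/d[2]
def tri(a,b):
    # list of (s,xy)
    A=np.zeros((3,3));B=np.zeros(3)
    for s,xy in (a,b):
        o,d=ray(s,xy);d=d/np.linalg.norm(d);Q=np.eye(3)-np.outer(d,d);A+=Q;B+=Q@o
    p=np.linalg.solve(A,B); 
    return p,[np.round(proj(s,p)-xy,1) for s,xy in (a,b)]
def proj(s,p):
    M,t=P(s); c=M@np.array(p)+t; return np.array([s["fx"]*c[0]/c[2]+s["cx"],s["fy"]*c[1]/c[2]+s["cy"]])
def save(s,n,box=None,k=1):
    im=s["image"][...,::-1]
    if box: im=im[box[1]:box[3],box[0]:box[2]]
    cv2.imwrite("pics/"+n,cv2.resize(im,None,fx=k,fy=k,interpolation=cv2.INTER_CUBIC))
E
python3 - <<'E'
from h import *
S={n:arm.snapshot(n) for n in("scene","top")}
for n,s in S.items():
    save(s,n+"0.png"); print(n,"cam",np.round(ray(s,(280,210))[0]),s["fx"])
    for q in["panel_mid","paintbox","ledge","backrest_top","holder_grip","holder_lip","button_tip","dishes","weight_a","ink","bowl","inkstone"]:
        print(q,[(np.round(r["xy"],1).tolist(),round(r["confidence"],2)) for r in arm.landmark_of(s,q)[:3]])
E
```

```text
pics
scene cam [1116.  484. 1176.] 472.6356054929722
panel_mid [([168.9, 157.3], 0.93), ([215.6, 212.0], 0.79), ([289.2, 171.3], 0.62)]
paintbox [([219.7, 220.4], 0.77)]
ledge [([318.1, 296.1], 0.91)]
backrest_top [([305.9, 290.8], 0.64)]
holder_grip [([292.8, 296.9], 0.6)]
holder_lip [([301.1, 283.3], 0.67)]
button_tip [([304.4, 283.1], 0.64), ([235.0, 317.8], 0.25)]
dishes [([253.4, 260.3], 0.9)]
weight_a [([406.0, 315.8], 0.8), ([186.7, 274.0], 0.65)]
ink [([235.1, 321.8], 0.76)]
bowl [([430.4, 361.8], 0.88)]
inkstone [([374.2, 404.2], 0.56)]
top cam [ 252. -130. 1737.] 444.5054434580863
panel_mid [([420.6, 222.9], 0.82), ([333.0, 195.4], 0.68), ([320.6, 285.0], 0.58)]
paintbox [([136.9, 204.7], 0.64), ([213.8, 184.5], 0.56), ([161.7, 220.0], 0.3)]
ledge [([215.0, 183.9], 0.85)]
backrest_top [([213.3, 164.0], 0.85)]
holder_grip [([209.9, 143.5], 0.68)]
holder_lip []
button_tip [([213.4, 166.1], 0.38)]
dishes [([276.1, 185.5], 0.6)]
weight_a [([161.5, 222.3], 0.72), ([308.0, 144.5], 0.63)]
ink [([255.5, 142.3], 0.7)]
bowl [([137.0, 204.1], 0.58)]
inkstone [([152.8, 155.2], 0.64)]
```

```bash
cd pics; python3 -c "
import cv2,numpy as np
cv2.imwrite('both0.png',cv2.resize(np.vstack([cv2.imread('scene0.png'),cv2.imread('top0.png')]),None,fx=.71,fy=.71))"
```

```text
(no output)
```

View pics/scene0.png

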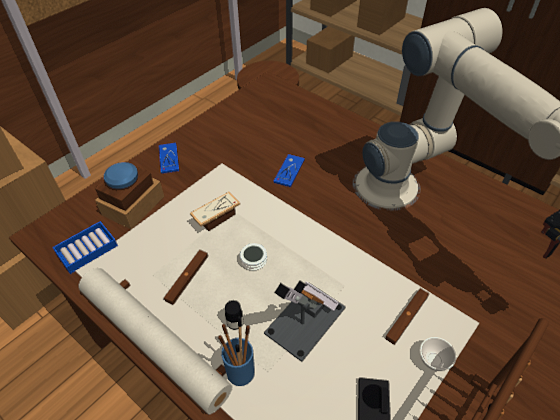

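View pics/top0.png

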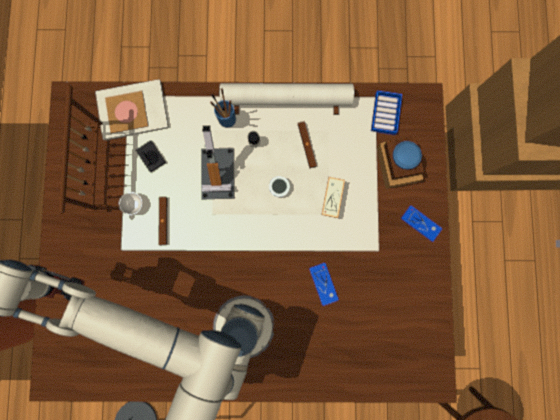

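The scene picture shows three possible panels: cream on the box at scene (215,212) / top (333,195), and blue ones at (169,157)/(421,223) and (289,171)/(321,285). I choose the cream one. The easel stands at scene (305,300) / top (215,175).

```bash
python3 - <<'E'
from h import *
S={n:arm.snapshot(n) for n in("scene","top")}
a,b=S["scene"],S["top"]
def c(s,bx): 
    im=s["image"][bx[1]:bx[3],bx[0]:bx[2],::-1]; return cv2.resize(im,(400,300),interpolation=cv2.INTER_CUBIC)
cv2.imwrite("pics/crops.png",np.vstack([np.hstack([c(a,(180,180,260,240)),c(a,(255,265,355,340+0))]),np.hstack([c(b,(300,170,368,221)),c(b,(180,115,260,175+30-0))])]))
def T(n,x,y): print(n,*tri((a,x),(b,y)))
T("panel",(215.6,212),(333,195.4));T("ledge",(318.1,296.1),(215,183.9));T("btop",(305.9,290.8),(213.3,164));T("grip",(292.8,296.9),(209.9,143.5));T("button",(304.4,283.1),(213.4,166.1))
for q in("dishes","weight_a","ink","bowl","inkstone"):
  for r in arm.landmark_of(b,q)[:2]: print(q,np.round(onz(b,r["xy"],0)),r["confidence"])
for q in("dishes","weight_a","ink","bowl","inkstone"):
  for r in arm.landmark_of(a,q)[:2]: print(q,np.round(onz(a,r["xy"],0)),r["confidence"])
print(arm.read_state()["orientation"])
E
```

```text
panel [ 497.81984554 -337.08651948   45.73275473] [array([-2. , -0.2]), array([-1.3,  1.1])]
ledge [540.69027204 112.28773093  64.49676577] [array([-1. , -0.1]), array([-0.6,  0.4])]
btop [596.87270566 108.40122693 156.00130877] [array([-1.8, -0.1]), array([-1. ,  0.7])]
grip [658.10209842 114.46151561 210.20919614] [array([-2.2, -0.2]), array([-1.2,  0.9])]
button [587.996934   101.59910319 173.33894348] [array([-0., -0.]), array([-0.,  0.])]
dishes [ 553. -128.    0.] 0.63
weight_a [404. 320.   0.] 0.71
weight_a [ 714. -246.    0.] 0.63
ink [735. -35.   0.] 0.72
bowl [477. 420.   0.] 0.88
inkstone [664. 383.   0.] 0.87
inkstone [ 513. -346.    0.] 0.38
dishes [559.  43.   0.] 0.57
dishes [ 527. -127.    0.] 0.55
weight_a [ 697. -253.    0.] 0.78
weight_a [402. 314.   0.] 0.58
ink [720. -45.   0.] 0.65
bowl [468. 427.   0.] 0.8
inkstone [656. 388.   0.] 0.89
inkstone [465. 434.   0.] 0.45
[6.35131554e-06 1.50824223e-01 9.88560597e-01 5.55938439e-06]
```

View pics/crops.png

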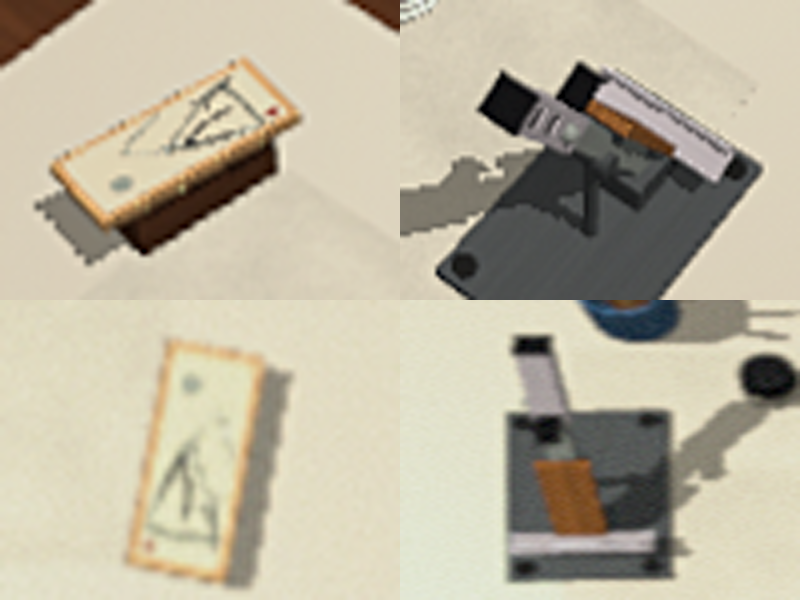

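Crops: sun end of the panel is at scene (204,217) / top (332,183), i.e. towards +x, seal at the robot end; it is cream on the dark box, as described. The easel faces the robot. I'll fit both models to edge features.

```bash
python3 - <<'E'
from h import *
from scipy.optimize import least_squares as LS
a,b=arm.snapshot("scene"),arm.snapshot("top")
# panel corners from crops (scene TL.. ) order: top-left,top-right,bottom-right,bottom-left seen from above
K=400/68
topc=[(300+168/K,170+42/(300/51)),(300+265/K,170+57/(300/51)),(300+228/K,170+282/(300/51)),(300+127/K,170+265/(300/51))]
scc=[(180+105/5,180+222/5),(180+53/5,180+165/5),(180+243/5,180+58/5),(180+302/5,180+115/5)]
for n,s,c in(("scene",a,scc),("top",b,topc)):
    w=np.array([onz(s,p,60)[:2] for p in c]); ctr=w.mean(0)
    v=(w[0]+w[1]-w[2]-w[3])/2; print(n,ctr,np.degrees(np.arctan2(v[1],v[0])),np.linalg.norm(v),np.linalg.norm(w[0]-w[1]))
    # contour in HSV for refinement
    hsv=cv2.cvtColor(s["image"],cv2.COLOR_RGB2HSV)
# easel features: crops
def e(s,x,y): return (255+x/4,265+y/4)
sc={"btopL":(255+(600-400)/4,265+90/4),}
# view larger crops
def c(s,bx,k): return cv2.resize(s["image"][bx[1]:bx[3],bx[0]:bx[2],::-1],None,fx=k,fy=k,interpolation=cv2.INTER_CUBIC)
cv2.imwrite("pics/easel.png",np.hstack([c(a,(262,272,352,367),6)[:560,:540],np.pad(c(b,(195,120,238,203),6)[:,:258],((0,62),(0,0),(0,0)))]))
E
```

```text
scene [ 489.79452745 -334.58340202] -11.151298424912767 146.7397064911814 60.67803003026362
top [ 492.42858169 -342.01072983] -10.491833376918933 149.19637049279444 63.82956329783284
```

View pics/easel.png

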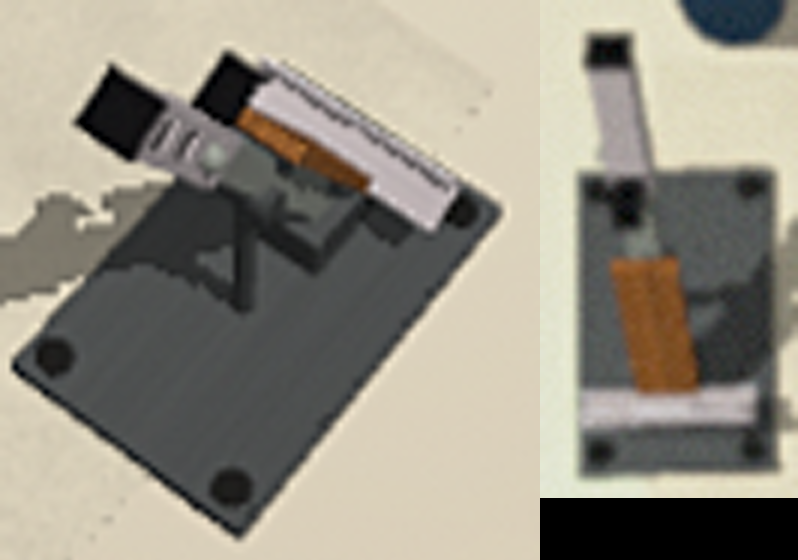

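Easel crop: ledge/backrest joint at top-view pixel (216,185), backrest top about scene (309.3,293.2), button at scene (297.8,297.5), cap on the tube at scene ~(281,290). Fit jointly with camera bias.

```bash
cat > fit.py <<'E'
from h import *
from scipy.optimize import least_squares as LS
a,b=arm.snapshot("scene"),arm.snapshot("top")
A=lambda x,y:(a,0,np.array([262+x/6,272+y/6])); B=lambda x,y:(b,1,np.array([195+(x-540)/6,120+y/6]))
u=np.array([.5,0,.8660]);n=np.array([.8660,0,-.5]);yy=np.array([0,1.,0])
E=lambda x,y,z:x*n+y*yy+z*u
obs=[(A(250,105),E(0,-20,122)),(A(318,148),E(0,20,122)),(A(240,120),E(8,-20,122)),(A(305,163),E(8,20,122)),(A(215,153),E(20,17,200)),
 (A(187,140),E(20,12,230)),(A(165,130),E(20,12,260)),
 (B(612,261),E(8,20,122)),(B(678,261),E(8,-20,122)),(B(636,392),E(0,20,0)),(B(697,388),E(0,-20,0)),(B(582,393),E(0,55,0)),(B(755,386),E(0,-55,0)),
 ]
foot=[(A(12,362),(1,-1)),(A(240,538),(1,1)),(A(500,210),(-1,1)),(B(580,172),(1,1)),(B(773,170),(1,-1)),(B(778,470),(-1,-1)),(B(580,473),(-1,1))]
K=400/68
topc=[(300+168/K,170+42/(300/51)),(300+265/K,170+57/(300/51)),(300+228/K,170+282/(300/51)),(300+127/K,170+265/(300/51))]
scc=[(180+105/5,180+222/5),(180+53/5,180+165/5),(180+243/5,180+58/5),(180+302/5,180+115/5)]
pc=[(75,32),(75,-32),(-75,-32),(-75,32)]
rz=lambda w:R.from_euler("z",w).as_matrix()
def res(q):
    ex,ey,ez,ew,fx,px,py,pw=q[:8]; bi=q[8:].reshape(2,2)*1.; r=[]
    for (s,i,xy),m in obs: r+=list(proj(s,[ex,ey,ez]+rz(ew)@m)+bi[i]-xy)
    for (s,i,xy),(sx,sy) in foot: r+=list(proj(s,np.array([ex,ey,0])+rz(ew)@np.array([fx+sx*102.5,sy*65,10]))+bi[i]-xy)
    for s,i,c in((a,0,scc),(b,1,topc)):
        for m,xy in zip(pc,c): r+=list(proj(s,np.array([px,py,60])+rz(pw)@np.array([*m,0]))+bi[i]-np.array(xy))
    return np.array(r+list(bi.ravel()/1.0))
o=LS(res,[540,112,62,0,50,490,-338,-.19]+[0]*4,loss="soft_l1")
if __name__=="__main__":
    np.set_printoptions(suppress=True,precision=2)
    print(o.x); print(o.fun[:-4].reshape(-1,2))
    C=np.linalg.inv(o.jac.T@o.jac); print(np.sqrt(np.diag(C))*.7)
E
python3 fit.py
```

```text
[ 534.29  113.67   50.18    0.02   57.61  490.25 -336.28   -0.18    0.69
    0.22    1.68   -0.68]
[[-2.78 -1.87]
 [-1.42 -0.39]
 [-2.83 -1.69]
 [-1.   -0.18]
 [ 1.39  1.21]
 [ 0.55  0.64]
 [ 0.19  0.65]
 [-0.19 -0.58]
 [-0.19 -0.76]
 [ 0.01  0.64]
 [ 0.26  1.13]
 [-0.1   0.62]
 [-0.31  1.31]
 [-0.16  0.01]
 [ 0.01 -0.16]
 [ 1.54  0.24]
 [-0.32 -0.55]
 [ 0.19 -0.74]
 [-0.44  0.27]
 [-0.6   0.32]
 [ 0.21  0.76]
 [-0.38  0.14]
 [ 0.68 -0.16]
 [ 0.27 -0.5 ]
 [ 0.23 -0.47]
 [ 0.19  0.02]
 [-0.11  0.1 ]
 [ 0.42 -0.12]]
[2.14 2.43 2.52 0.01 1.49 2.33 2.76 0.01 0.8  0.6  0.66 0.55]
```

```bash
cat >> h.py <<'E'
def go(p,tooly_deg):
    "print shift in tool axes (cm) and roll (deg) to reach TCP p with tool y at given world angle"
    s=arm.read_state(); M=R.from_quat(np.roll(s["orientation"],-1)).as_matrix()
    d=M.T@(np.array(p)-s["ee_pos"])/10; cur=np.degrees(np.arctan2(M[1,1],M[0,1]))
    r=-(tooly_deg-cur); r=(r+90)%180-90
    print("t",round(s["time"],2),"pos",np.round(s["ee_pos"],1),"ang",round(cur,2),"shift",np.round(d,2),"roll",round(r,2),"F",np.round(s["force"],1),"q6",np.round(s["qpos"][5],2),"open",s["opening"]); return M
E
python3 -c "
from h import *
go((555,-348,150),79.7)
print(arm.read_state()['opening'])"
```

```text
t 2.1 pos [178.9 572.7 222.6] ang 72.65 shift [-63.35 -76.67   7.26] roll -7.05 F [-0.1  0.2 -0. ] q6 -0.06 open 87.28414084773729
87.28414084773729
```

Emit:
play_rows:
  rows:
    - [[-63.35,-76.67,6],-7]
    - [[-63.35,-76.67,6],-7]
    - [[-63.35,-76.67,6],-7]
    - [[-63.35,-76.67,6],-7]
    - [[-63.35,-76.67,6],-7]
    - [[-63.35,-76.67,6],-7]
    - [[-63.35,-76.67,6],-7]
    - [[-63.35,-76.67,6],-7]
    - [[-63.35,-76.67,6],-7]
    - [[-63.35,-76.67,6],-7]
    - [[-63.35,-76.67,6],-7]
    - [[-63.35,-76.67,6],-7]
    - [[-63.35,-76.67,6],-7]
    - [[-63.35,-76.67,6],-7]
    - [[-63.35,-76.67,6],-7]
    - [[-63.35,-76.67,6],-7]
    - [[-63.35,-76.67,6],-7]
    - [[-63.35,-76.67,6],-7]
    - [[-63.35,-76.67,6],-7]
  gripper: 8.78
  newtons: 3

```text
time: 4.47
ee_pos: [555.2, -346.9, 164.2]
orientation: [0.001, 0.09, 0.996, -0.0]
force: [0.7, 0.3, 0.6]
opening: 87.7
finger_force: 0.0
```

```bash
python3 - <<'E'
from h import *
go((555,-348,100),79.7)
a,b=arm.snapshot("scene"),arm.snapshot("top")
p=arm.read_state()["ee_pos"]; print(proj(a,p),proj(b,p))
def c(s,bx,k):
    return cv2.resize(s["image"][bx[1]:bx[3],bx[0]:bx[2],::-1],None,fx=k,fy=k,interpolation=cv2.INTER_CUBIC)
cv2.imwrite("pics/hov.png",np.hstack([c(a,(150,130,270,255),4)[:,:],c(b,(285,100,360,225),4)]))
E
```

```text
t 4.47 pos [ 555.2 -346.9  164.2] ang 79.72 shift [ 0.01 -0.1   6.42] roll 0.02 F [0.7 0.3 0.6] q6 -2.0 open 87.7327595867527
[192.79873791 194.67498826] [338.25962617 175.98340458]
```

View pics/hov.png

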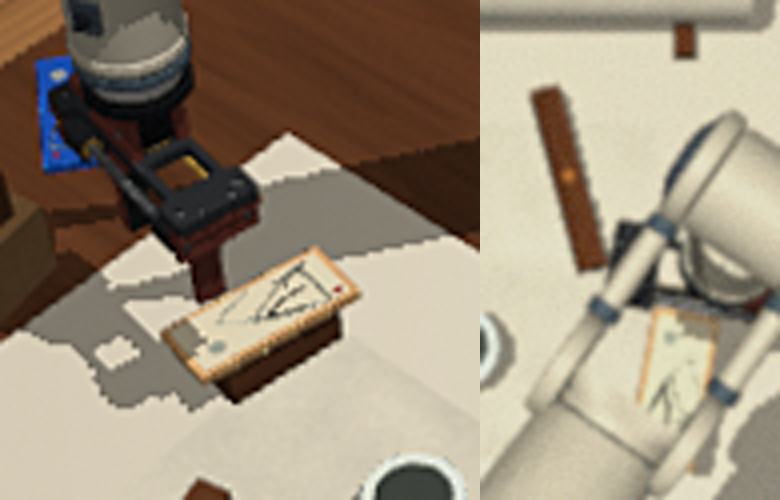

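```bash
python3 - <<'E'
from h import *
a=arm.snapshot("scene")
p=arm.read_state()["ee_pos"]
for sg in(1,-1):
  for d in (44,57.5):
    for x in(-10,10): print(sg,d,x,(proj(a,p+sg*d*np.array([.178,.984,0])+x*np.array([.984,-.178,0]))-[150,130])*4)
for c in [(75,32),(75,-32),(-75,-32),(-75,32)]:
    w=np.radians(-10.3); print((proj(a,np.array([490.3+np.cos(w)*c[0]-np.sin(w)*c[1],-336.3+np.sin(w)*c[0]+np.cos(w)*c[1],60]))-[150,130])*4)
E
```

```text
1 44 -10 [215.07780746 285.98127354]
1 44 10 [191.92563338 298.86656568]
1 57.5 -10 [225.2682184  296.47590355]
1 57.5 10 [202.05947768 309.48949078]
-1 44 -10 [151.080777   220.07371003]
-1 44 10 [128.29778394 232.16790146]
-1 57.5 -10 [141.62036747 210.33087451]
-1 57.5 10 [118.89398814 222.31025857]
[202.30878353 379.92963442]
[158.12909876 331.97969462]
[314.00967311 244.78878239]
[359.78358427 288.91638549]
```

Emit:
play_rows:
  rows:
    - [[0,0,3],0]
    - [[0,0,6],0]
    - [[0,0,9],0]
    - [[0,0,11.5],0]
    - [[0,0,12.6],0]
    - [[0,0,12.8],0]
    - [[0,0,12.8],0]

```text
time: 5.5
ee_pos: [555.6, -348.3, 36.1]
orientation: [0.001, 0.09, 0.996, -0.001]
force: [-0.5, -0.4, 0.2]
opening: 87.9
finger_force: 0.0
```

Emit:
play_rows:
  rows:
    - [[0,0,0],0]
    - [[0,0,0],0]
    - [[0,0,0],0]
    - [[0,0,0],0]
    - [[0,0,0],0]
    - [[0,0,0],0]
  gripper: 5.8
  newtons: 4

```text
time: 6.25
ee_pos: [555.2, -348.4, 35.2]
orientation: [0.0, 0.09, 0.996, -0.0]
force: [0.4, -1.9, 3.1]
opening: 64.2
finger_force: 4.0
```

Emit:
play_rows:
  rows:
    - [[0,0,-1],0]
    - [[0,0,-2.5],0]
    - [[0,0,-4.5],0]
    - [[0,0,-7],0]
    - [[0,0,-10],0]
    - [[0,0,-13],0]
    - [[0,0,-16],0]
    - [[0,0,-19],0]
    - [[0,0,-21.5],0]
    - [[0,0,-22],0]
    - [[0,0,-22],0]

```text
time: 7.62
ee_pos: [555.0, -348.0, 254.8]
orientation: [0.0, 0.09, 0.996, -0.0]
force: [0.2, -0.4, -0.7]
opening: 64.0
finger_force: 4.0
```

```bash
python3 - <<'E'
from h import *
print(arm.read_state()["moment"])
a,b=arm.snapshot("scene"),arm.snapshot("top")
p=arm.read_state()["ee_pos"]; print(proj(a,p),proj(b,p))
def c(s,bx,k):
    return cv2.resize(s["image"][bx[1]:bx[3],bx[0]:bx[2],::-1],None,fx=k,fy=k,interpolation=cv2.INTER_CUBIC)
cv2.imwrite("pics/lift.png",np.hstack([c(a,(150,90,270,245),3.5)[:,:],c(b,(285,100,380,255),3.5)]))
E
```

```text
[ 0.01737288 -0.00737139  0.01782354]
[188.08108552 172.70142814] [342.04973579 171.18022978]
```

View pics/lift.png

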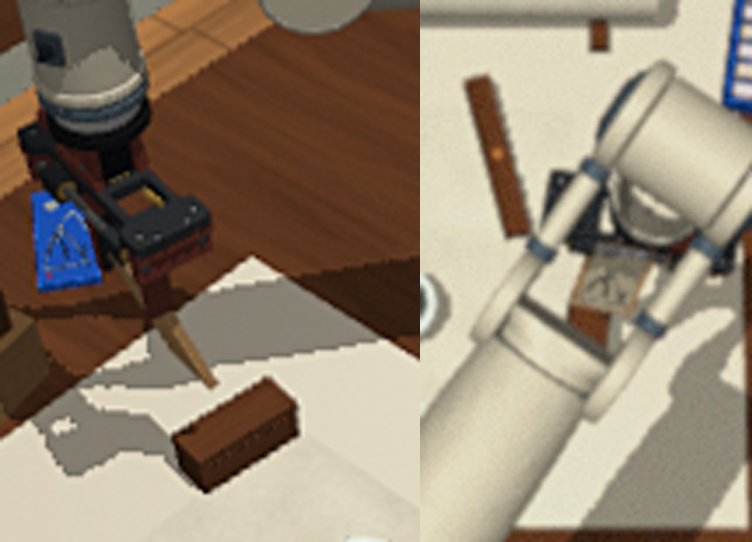

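```bash
python3 - <<'E'
from h import *
a,b=arm.snapshot("scene"),arm.snapshot("top")
g=np.array(arm.read_state()["ee_pos"])+[0,0,19]; x=np.array([.984,-.178,0]);y=np.array([.178,.984,0]);z=np.array([0,0,1.])
print("obs scene (213,383)  top-view bottom edge (575,303)-(640,312)")
for th in(20,30,40,50,60):
    t=np.radians(th); d=-np.sin(t)*x-np.cos(t)*z; f=-np.cos(t)*x+np.sin(t)*z
    q=g+141*d
    print(th,(proj(a,q+32*y+5*f)-[150,90])*3.5,(proj(a,q+32*y-5*f)-[150,90])*3.5,(proj(b,q+5*f+32*y)-[285,100])*3.5+[420,0],(proj(b,q+5*f-32*y)-[285,100])*3.5+[420,0])
E
```

```text
obs scene (213,383)  top-view bottom edge (575,303)-(640,312)
20 [225.7722727  376.43120337] [217.12846009 384.24054169] [565.51498244 314.44330222] [626.3091926  325.47744874]
30 [245.47867491 355.6947161 ] [237.76248104 364.35778508] [563.14261075 333.39547266] [624.46008932 344.54113657]
40 [262.59346554 333.19334161] [255.98128074 342.51430635] [561.48193713 350.02540509] [623.46208818 361.30613151]
50 [276.70806898 309.43024215] [271.36142068 319.201046  ] [560.59776262 363.84055077] [623.36793103 375.27727703]
60 [287.45170993 284.9401132 ] [283.51644417 294.93962975] [560.54303752 374.37136415] [624.21481838 385.98170711]
```

```bash
python3 -c "
from h import *
go((575,114,240),91.1)"
```

```text
t 7.83 pos [ 554.7 -347.8  253. ] ang 79.65 shift [ 6.3  45.79  1.36] roll -11.45 F [-0.2 -0.3 -1.9] q6 -2.0 open 64.1496487347186
```

Emit:
play_rows:
  rows:
    - [[0.2,1.5,0],0]
    - [[0.6,4.5,0.1],-1]
    - [[1.1,8.5,0.2],-2]
    - [[1.7,12.5,0.4],-3]
    - [[2.3,16.5,0.5],-4]
    - [[2.9,20.5,0.6],-5]
    - [[3.4,24.5,0.8],-6]
    - [[3.9,28.5,0.9],-7]
    - [[4.5,32.5,1.0],-8]
    - [[5.0,36.5,1.1],-9]
    - [[5.6,40.5,1.2],-10]
    - [[6.0,43.5,1.3],-11]
    - [[6.2,45.2,1.36],-11.4]
    - [[6.3,45.8,1.36],-11.4]
    - [[6.3,45.8,1.36],-11.4]
    - [[6.3,45.8,1.36],-11.4]

```text
time: 9.82
ee_pos: [575.4, 112.9, 241.1]
orientation: [0.0, -0.008, 1.0, -0.0]
force: [-0.0, -0.5, -1.6]
opening: 64.1
finger_force: 4.0
```

```bash
python3 - <<'E'
from h import *
go((575,114,240),91.1)
a,b=arm.snapshot("scene"),arm.snapshot("top")
def c(s,bx,k):
    return cv2.resize(s["image"][bx[1]:bx[3],bx[0]:bx[2],::-1],None,fx=k,fy=k,interpolation=cv2.INTER_CUBIC)
np.savez("pics/e1",a=a["image"],b=b["image"])
cv2.imwrite("pics/easel1.png",np.hstack([c(a,(250,230,360,350),5)[:595,:],c(b,(195,115,245,235),5)[:595]]))
E
```

```text
t 9.82 pos [575.4 112.9 241.1] ang 90.97 shift [0.03 0.11 0.11] roll -0.13 F [-0.  -0.5 -1.6] q6 -1.45 open 64.14193546388152
```

View pics/easel1.png

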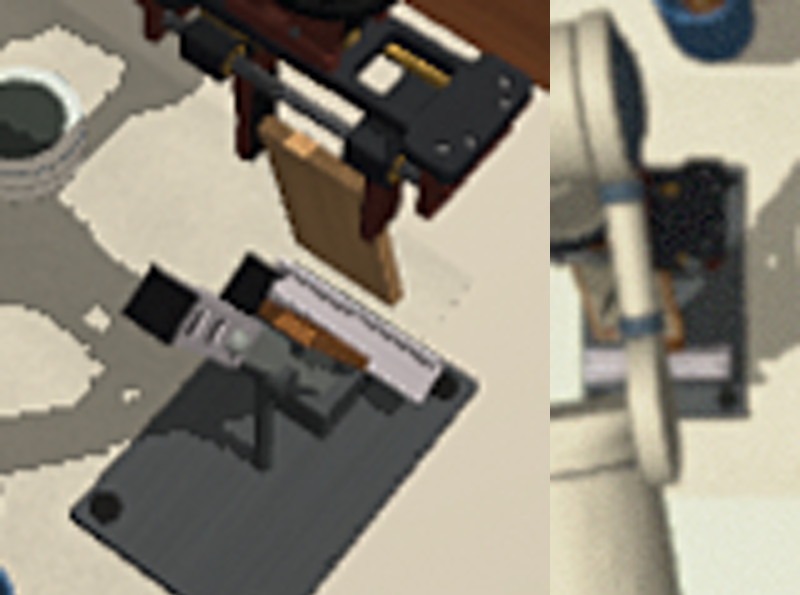

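```bash
python3 - <<'E'
from h import *
import fit
a=fit.a;p=np.array([575.4,112.9,241.1]);y=np.array([-.017,1,0]);x=np.array([1,.017,0]);z=np.array([0,0,1.])
f=lambda q:np.round((proj(a,q)-[250,230])*5)
for s in(1,-1): print("finger",s,[f(p+s*d*y+e*x).tolist() for d in(32,45.5) for e in(-10,10)])
g=p+19*z
for th in(10,14,18,22):
    t=np.radians(th); d=-np.sin(t)*x-np.cos(t)*z; back=np.cos(t)*x-np.sin(t)*z
    print(th,"BL",f(g+141*d-32*y+5*back),"BR",f(g+141*d+32*y+5*back),"BRfront",f(g+141*d+32*y-5*back),"TL",f(g-9*d-32*y+5*back))
o=fit.o.x; e=o[:3]
for m in[(0,-55,0),(0,55,0),(-17,-55,8),(-17,55,8),(0,0,0),(0,20,122),(0,-20,122),(20,17,200),(20,12,230),(32,12,283),(8,-12,283)]: print(m,f(e+fit.rz(o[3])@fit.E(*m)))
E
```

```text
finger 1 [[378.0, 205.0], [353.0, 233.0], [401.0, 220.0], [376.0, 248.0]]
finger -1 [[271.0, 136.0], [246.0, 162.0], [249.0, 122.0], [224.0, 148.0]]
10 BL [275. 260.] BR [373. 327.] BRfront [385. 312.] TL [251. 125.]
14 BL [286. 246.] BR [385. 312.] BRfront [396. 297.] TL [251. 126.]
18 BL [298. 232.] BR [396. 298.] BRfront [407. 282.] TL [250. 127.]
22 BL [308. 217.] BR [407. 282.] BRfront [418. 267.] TL [249. 128.]
(0, -55, 0) [264. 284.]
(0, 55, 0) [426. 394.]
(-17, -55, 8) [276. 256.]
(-17, 55, 8) [440. 365.]
(0, 0, 0) [343. 338.]
(0, 20, 122) [314. 330.]
(0, -20, 122) [251. 287.]
(20, 17, 200) [243. 342.]
(20, 12, 230) [215. 329.]
(32, 12, 283) [164. 337.]
(8, -12, 283) [151. 261.]
```

```bash
sed -i 's/^obs=\[(A(250.*$/C5=lambda x,y:(a,0,np.array([250+x\/5,230+y\/5]))\nobs=[(C5(152,262),E(8,-12,283)),(C5(165,345),E(32,12,283)),(C5(122,305),E(32,-12,283)),(A(215,153),E(20,17,200)),(C5(280,262),E(-17,-55,8)),(C5(442,372),E(-17,55,8)),/' fit.py
python3 fit.py
python3 - <<'E'
import sys;sys.path.insert(0,'.')
E
```

```text
[ 535.28  112.42   51.5     0.02   56.64  490.14 -336.86   -0.18    0.66
    0.34    1.44   -0.6 ]
[[-0.06 -0.02]
 [-0.14 -1.5 ]
 [ 0.02  0.57]
 [ 0.79  1.08]
 [-0.64 -1.14]
 [-0.36 -1.33]
 [-0.06  0.5 ]
 [-0.42  0.52]
 [-0.18 -0.83]
 [-0.17 -1.04]
 [ 0.06  0.42]
 [ 0.31  0.89]
 [-0.06  0.42]
 [-0.25  1.05]
 [-0.47 -0.02]
 [-0.25 -0.3 ]
 [ 1.14  0.05]
 [-0.33 -0.43]
 [ 0.18 -0.7 ]
 [-0.33  0.3 ]
 [-0.49  0.43]
 [ 0.08  0.77]
 [-0.5   0.16]
 [ 0.55 -0.14]
 [ 0.14 -0.48]
 [ 0.13 -0.36]
 [ 0.1   0.13]
 [-0.19  0.21]
 [ 0.34 -0.01]]
[2.   2.31 2.4  0.01 1.42 2.28 2.7  0.01 0.77 0.6  0.64 0.53]
```

Emit:
play_rows:
  rows:
    - [[-0.1,0,1.0],0]
    - [[-0.2,0,2.5],0]
    - [[-0.3,0,4.0],0]
    - [[-0.4,0,5.0],0]
    - [[-0.4,0,5.2],0]
    - [[-0.4,0,5.2],0]

```text
time: 10.88
ee_pos: [579.3, 114.0, 189.2]
orientation: [0.0, -0.009, 1.0, 0.0]
force: [-0.2, 0.1, -1.2]
opening: 63.9
finger_force: 4.0
```

Emit:
play_rows:
  rows:
    - [[0.15,0,0.25],0]
    - [[0.3,0,0.5],0]
    - [[0.45,0,0.8],0]
    - [[0.45,0,0.8],0]

```text
time: 11.38
ee_pos: [574.5, 113.8, 180.7]
orientation: [-0.0, -0.009, 1.0, -0.0]
force: [0.2, -0.7, -1.6]
opening: 63.7
finger_force: 4.0
```

Emit:
play_rows:
  rows:
    - [[0.15,0,0.25],0]
    - [[0.3,0,0.5],0]
    - [[0.3,0,0.5],0]

```text
time: 11.75
ee_pos: [571.5, 113.8, 175.7]
orientation: [-0.0, -0.009, 1.0, -0.0]
force: [0.4, 0.1, -2.0]
opening: 64.0
finger_force: 4.0
```

Emit:
play_rows:
  rows:
    - [[0.1,0,0.2],0]
    - [[0.2,0,0.4],0]
    - [[0.2,0,0.4],0]

```text
time: 12.12
ee_pos: [569.6, 113.7, 171.8]
orientation: [-0.0, -0.009, 1.0, -0.0]
force: [1.1, -0.4, -1.7]
opening: 63.8
finger_force: 4.0
```

Emit:
play_rows:
  rows:
    - [[0.1,0,0.2],0]
    - [[0.15,0,0.4],0]
    - [[0.15,0,0.4],0]

```text
time: 12.5
ee_pos: [568.4, 113.8, 168.4]
orientation: [0.0, -0.009, 1.0, 0.0]
force: [1.0, -0.0, -0.2]
opening: 63.7
finger_force: 4.0
```

Emit:
play_rows:
  rows:
    - [[0.0,0,0.15],0]
    - [[0.0,0,0.3],0]
    - [[0.0,0,0.3],0]

```text
time: 12.88
ee_pos: [569.4, 113.9, 166.9]
orientation: [0.002, -0.009, 1.0, 0.0]
force: [2.4, -0.0, 4.3]
opening: 64.0
finger_force: 4.0
```

```bash
python3 - <<'E'
from h import *
go((575,113,170),91.1)
a,b=arm.snapshot("scene"),arm.snapshot("top")
def c(s,bx,k):
    return cv2.resize(s["image"][bx[1]:bx[3],bx[0]:bx[2],::-1],None,fx=k,fy=k,interpolation=cv2.INTER_CUBIC)
cv2.imwrite("pics/easel2.png",np.hstack([c(a,(265,250,355,340),6)[:540,:],c(b,(195,130,238,220),6)[:540]]))
E
```

```text
t 12.88 pos [569.4 113.9 166.9] ang 91.05 shift [-0.56 -0.1  -0.31] roll -0.05 F [ 2.4 -0.   4.3] q6 -1.45 open 64.03130192862288
```

View pics/easel2.png

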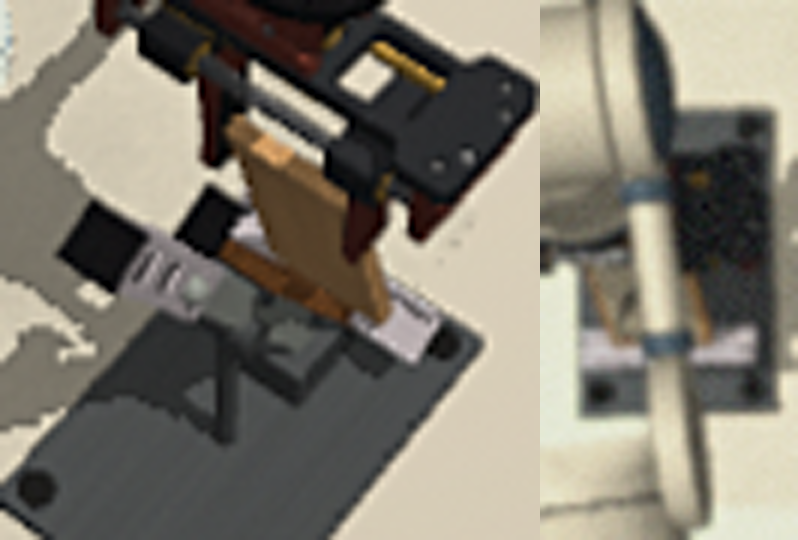

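The panel's foot is on the ledge (bottom corner at scene ~(329,302)). I'll check centring numerically with colour profiles.

```bash
python3 - <<'E'
from h import *
a,b=arm.snapshot("scene"),arm.snapshot("top")
for r in(182,183,184,185,186,187,188,189): print("T",r," ".join("%d,%d"%(x,int(p[0])-int(p[2])) +":%d"%(int(p.sum())//3) for x,p in zip(range(199,236),b["image"][r].astype(int))))
import fit
o=fit.o.x
for m in[(-10,32,0),(-10,-32,0),(0,55,0),(0,-55,0),(-17,55,8),(-17,-55,8)]:
    w=o[:3]+fit.rz(o[3])@fit.E(*m); print(m,proj(fit.a,w)+o[8:10],proj(fit.b,w)+o[10:12])
# along-ledge profile in scene
M=[o[:3]+fit.rz(o[3])@fit.E(-7,y,0) for y in range(10,62,2)]
for y,w in zip(range(10,62,2),M):
    q=proj(a,w)+o[8:10]; print(y,np.round(q,1),cv2.getRectSubPix(a["image"],(1,1),tuple(map(float,q)))[0,0].tolist(),end=" | ")
E
```

```text
T 182 199,66:72 200,67:70 201,63:67 202,61:76 203,64:74 204,67:73 205,65:68 206,59:72 207,56:75 208,64:61 209,61:66 210,64:71 211,68:63 212,63:66 213,64:68 214,67:68 215,69:69 216,65:74 217,72:73 218,72:69 219,70:68 220,61:78 221,70:69 222,66:76 223,60:60 224,58:53 225,63:69 226,63:72 227,66:64 228,61:58 229,57:65 230,65:56 231,56:62 232,59:59 233,56:67 234,61:61 235,57:65
T 183 199,67:72 200,67:69 201,62:72 202,62:71 203,64:72 204,66:75 205,64:66 206,59:71 207,64:67 208,57:70 209,62:64 210,61:67 211,61:70 212,68:66 213,67:73 214,64:77 215,67:73 216,64:75 217,70:72 218,66:76 219,69:71 220,64:72 221,69:68 222,66:70 223,64:63 224,51:59 225,66:67 226,66:68 227,61:71 228,57:67 229,61:62 230,57:63 231,59:63 232,61:61 233,57:65 234,60:65 235,61:67
T 184 199,66:70 200,66:69 201,62:70 202,64:69 203,64:74 204,60:67 205,64:74 206,63:68 207,59:70 208,69:62 209,59:64 210,58:73 211,61:69 212,59:67 213,63:65 214,66:71 215,66:70 216,66:73 217,61:76 218,65:70 219,66:73 220,64:76 221,66:72 222,63:70 223,59:63 224,50:63 225,64:70 226,65:70 227,60:71 228,58:70 229,62:65 230,58:62 231,57:60 232,56:64 23
[... 2487 characters left out ...]
1 299.4] [90, 67, 44] | 22 [326.7 299.8] [99, 74, 48] | 24 [327.3 300.2] [107, 80, 50] | 26 [327.9 300.6] [124, 92, 57] | 28 [328.5 301. ] [125, 94, 59] | 30 [329.1 301.4] [126, 99, 71] | 32 [329.7 301.9] [153, 135, 122] | 34 [330.3 302.3] [177, 166, 164] | 36 [330.9 302.7] [185, 177, 178] | 38 [331.5 303.1] [185, 175, 176] | 40 [332.1 303.5] [184, 174, 175] | 42 [332.7 303.9] [183, 172, 175] | 44 [333.3 304.3] [184, 173, 175] | 46 [333.9 304.7] [184, 174, 175] | 48 [334.5 305.1] [187, 177, 178] | 50 [335.2 305.5] [183, 173, 174] | 52 [335.8 305.9] [149, 141, 141] | 54 [336.4 306.3] [75, 71, 71] | 56 [337.  306.7] [18, 18, 17] | 58 [337.6 307.2] [23, 23, 22] | 60 [338.2 307.6] [27, 27, 25] |
```

```bash
python3 - <<'E'
from h import *
b=arm.snapshot("top"); print(b["image"].shape,b["rvec"],b["tvec"],b["image"].mean((0,1)))
for r in(180,183,185,187,189): print(r," ".join("%d:%d/%d"%(x,p.sum()//3,p[0]-p[2]) for x,p in zip(range(199,236),b["image"][r,199:236].astype(int))))
E
```

```text
(420, 560, 3) [ 2.15947923 -2.15300957  0.13918172] [-133.34090014  470.61802774 1690.97864257] [140.07815901 105.47694728  73.06492347]
180 199:227/19 200:212/25 201:141/9 202:87/-1 203:82/6 204:102/42 205:114/53 206:126/38 207:126/28 208:95/21 209:62/14 210:81/12 211:120/25 212:183/32 213:212/34 214:218/32 215:210/35 216:184/38 217:144/28 218:114/20 219:101/27 220:101/49 221:81/55 222:63/27 223:54/6 224:47/-7 225:54/0 226:54/-3 227:48/-5 228:46/-2 229:53/-3 230:50/0 231:52/-5 232:53/-5 233:57/2 234:91/11 235:128/21
183 199:221/24 200:210/27 201:142/9 202:90/-5 203:84/-4 204:87/9 205:95/41 206:114/52 207:118/34 208:97/21 209:116/29 210:131/33 211:137/33 212:165/36 213:204/38 214:221/34 215:218/35 216:194/38 217:159/31 218:129/23 219:111/23 220:119/39 221:110/55 222:92/60 223:62/24 224:52/-1 225:51/0 226:51/-2 227:56/2 228:55/3 229:66/1 230:63/5 231:46/-4 232:50/-4 233:63/3 234:96/17 235:127/22
185 199:223/19 200:216/23 201:172/11 202:160/-1 203:170/4 204:165/4 205:153/16 206:134/39 207:114/46 208:109/29 209:108/25 210:114/30 211:107/22 212:118/15 213:136/17 214:155/11 215:150/11 216
[... 283 characters left out ...]
173/21 207:139/36 208:132/38 209:128/36 210:139/34 211:117/15 212:84/-14 213:82/-26 214:101/-23 215:106/-31 216:96/-26 217:82/-24 218:66/-20 219:60/-17 220:86/7 221:123/28 222:129/38 223:135/31 224:154/11 225:170/8 226:183/7 227:180/9 228:167/13 229:166/10 230:129/9 231:65/0 232:48/-3 233:60/3 234:93/17 235:128/22
189 199:224/18 200:211/23 201:181/14 202:184/6 203:191/6 204:188/6 205:189/5 206:185/12 207:185/9 208:181/9 209:183/9 210:189/8 211:174/3 212:123/-5 213:106/-1 214:101/2 215:113/10 216:113/12 217:110/14 218:96/12 219:104/10 220:145/8 221:177/9 222:176/7 223:177/8 224:176/9 225:180/10 226:185/8 227:184/10 228:176/9 229:160/9 230:127/6 231:66/-2 232:47/4 233:65/3 234:98/16 235:126/20
```

Emit:
play_rows:
  rows:
    - [[0,0,-0.3],0]
    - [[0,-0.2,-0.3],0]
    - [[-0.2,-0.2,-0.2],0]
    - [[-0.5,-0.2,-0.05],0]
    - [[-0.8,-0.2,0.1],0]
    - [[-1.1,-0.2,0.25],0]
    - [[-1.1,-0.2,0.25],0]

```text
time: 14.1
ee_pos: [579.8, 111.9, 162.8]
orientation: [0.0, -0.009, 1.0, 0.0]
force: [1.8, -0.1, 2.5]
opening: 64.0
finger_force: 4.0
```

Emit:
play_rows:
  rows:
    - [[-0.3,0,0.1],0]
    - [[-0.6,0,0.25],0]
    - [[-0.9,0,0.37],0]
    - [[-1.1,0,0.47],0]
    - [[-1.1,0,0.47],0]

```text
time: 14.72
ee_pos: [590.3, 112.1, 157.5]
orientation: [-0.0, -0.009, 1.0, -0.0]
force: [0.4, 0.7, 1.3]
opening: 63.8
finger_force: 4.0
```

Emit:
play_rows:
  rows:
    - [[-0.3,0,0.15],0]
    - [[-0.55,0,0.28],0]
    - [[-0.55,0,0.28],0]

```text
time: 15.1
ee_pos: [595.8, 112.2, 154.6]
orientation: [-0.0, -0.009, 1.0, -0.0]
force: [0.4, -0.2, -0.5]
opening: 63.8
finger_force: 4.0
```

Emit:
play_rows:
  rows:
    - [[-0.2,0,0.1],0]
    - [[-0.4,0,0.22],0]
    - [[-0.4,0,0.22],0]

```text
time: 15.48
ee_pos: [599.7, 112.3, 152.4]
orientation: [-0.0, -0.009, 1.0, -0.0]
force: [0.3, 0.4, -2.1]
opening: 64.0
finger_force: 4.0
```

Emit:
play_rows:
  rows:
    - [[0.0,0,0.15],0]
    - [[0,0,0.3],0]
    - [[0,0,0.3],0]

```text
time: 15.85
ee_pos: [600.4, 112.3, 151.5]
orientation: [0.001, -0.009, 1.0, 0.0]
force: [0.4, -0.6, 5.3]
opening: 63.6
finger_force: 4.0
```

Emit:
play_rows:
  rows:
    - [[-0.2,0,0.05],0]
    - [[-0.4,0,0.15],0]
    - [[-0.4,0,0.15],0]

```text
time: 16.23
ee_pos: [603.7, 112.4, 149.3]
orientation: [0.0, -0.009, 1.0, 0.0]
force: [-2.5, 0.1, 5.5]
opening: 63.9
finger_force: 4.0
```

Emit:
play_rows:
  rows:
    - [[0,0,0],0]
    - [[0,0,0],0]
    - [[0,0,0],0]
    - [[0,0,0],0]
    - [[0,0,0],0]
  gripper: 8.78

```text
time: 16.85
ee_pos: [603.8, 112.4, 148.2]
orientation: [-0.0, -0.009, 1.0, -0.0]
force: [0.2, 0.2, 0.3]
opening: 87.8
finger_force: 0.0
```

Emit:
play_rows:
  rows:
    - [[0.5,0,-0.5],0]
    - [[1.5,0,-1.5],0]
    - [[3.5,0,-4],0]
    - [[6,0,-8],0]
    - [[6,0,-13],0]
    - [[6,0,-16],0]
    - [[6,0,-16],0]

```text
time: 17.73
ee_pos: [544.0, 111.4, 312.5]
orientation: [0.003, -0.009, 1.0, 0.0]
force: [0.1, 0.8, 0.0]
opening: 87.7
finger_force: 0.0
```

```bash
python3 - <<'E'
from h import *
go((640,113,300),91.1)
a,b=arm.snapshot("scene"),arm.snapshot("top")
def c(s,bx,k):
    return cv2.resize(s["image"][bx[1]:bx[3],bx[0]:bx[2],::-1],None,fx=k,fy=k,interpolation=cv2.INTER_CUBIC)
cv2.imwrite("pics/easel3.png",np.hstack([c(a,(265,250,355,340),6)[:540,:],c(b,(195,130,238,220),6)[:540]]))
E
```

```text
t 17.73 pos [544.  111.4 312.5] ang 91.06 shift [-9.6  -0.02  1.32] roll -0.04 F [0.1 0.8 0. ] q6 -1.45 open 87.70558793658343
```

View pics/easel3.png

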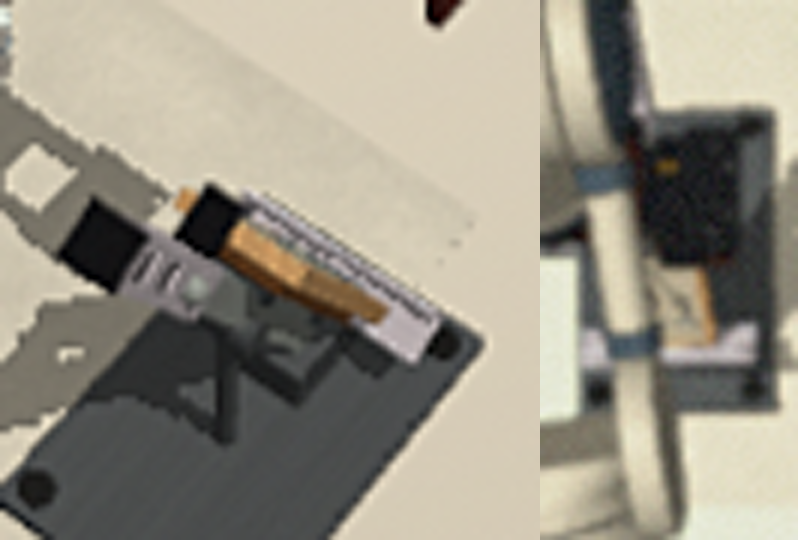

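```bash
python3 - <<'E'
import fit; from fit import *
a=fit.a
f2=lambda q:np.append(res(q),[(q[0]-538.5)/3,(q[2]-48.5)/2,])
o2=LS(f2,o.x,loss="soft_l1").x; np.set_printoptions(suppress=True,precision=2)
print(o2)
bi=o2[8:10]
for nm,pt,m in(("button",A(215,153),E(20,17,200)),("h2",A(187,140),E(20,12,230)),("h3",A(165,130),E(20,12,260)),("capfar",C5(165,345),E(32,12,283))):
    w=o2[:3]+rz(o2[3])@m; s,i,xy=pt; oo,d=ray(s,xy-bi); k=(w[1]-oo[1])/d[1]
    print(nm,"model",w,"ray at same Y",oo+d*k)
E
```

```text
[ 536.02  111.64   49.56    0.02   57.06  491.35 -337.64   -0.18    1.14
    0.12    1.2    -0.37]
button model [652.95 131.16 212.76] ray at same Y [656.05 131.16 222.4 ]
h2 model [668.05 126.48 238.74] ray at same Y [667.75 126.48 241.52]
h3 model [683.05 126.81 264.72] ray at same Y [681.41 126.81 265.86]
capfar model [704.94 127.28 278.64] ray at same Y [704.31 127.28 272.59]
```

Emit:
play_rows:
  rows:
    - [[-2,0.1,0],0]
    - [[-5,0.2,0],0]
    - [[-8,0.3,0],0]
    - [[-10,0.3,0],0]
    - [[-10.3,0.3,0.5],0]
    - [[-10.3,0.3,2.5],0]
    - [[-10.3,0.3,5],0]
    - [[-10.3,0.3,7.5],0]
    - [[-10.3,0.3,8.5],0]
    - [[-10.3,0.3,9],0]
    - [[-10.3,0.3,9],0]

```text
time: 19.3
ee_pos: [646.7, 116.2, 218.9]
orientation: [0.0, -0.009, 1.0, 0.0]
force: [0.4, 1.1, 0.5]
opening: 87.7
finger_force: 0.0
```

Emit:
play_rows:
  rows:
    - [[0,0,0.4],0]
    - [[0,0,0.8],0]
    - [[0,0,0.8],0]

```text
time: 19.68
ee_pos: [646.7, 116.2, 209.9]
orientation: [-0.0, -0.009, 1.0, -0.0]
force: [-0.3, -0.6, 0.1]
opening: 88.1
finger_force: 0.0
```

Emit:
play_rows:
  rows:
    - [[0,-0.2,0.2],0]
    - [[-0.1,-0.2,0.4],0]
    - [[-0.2,-0.2,0.4],0]
    - [[-0.2,-0.2,0.4],0]

```text
time: 20.18
ee_pos: [648.9, 114.2, 206.3]
orientation: [-0.0, -0.009, 1.0, 0.0]
force: [0.6, 0.4, 0.2]
opening: 87.7
finger_force: 0.0
```

Emit:
play_rows:
  rows:
    - [[0,0,0],0]
    - [[0,0,0],0]
    - [[0,0,0],0]
    - [[0,0,0],0]
    - [[0,0,0],0]
    - [[0,0,0],0]
    - [[0,0,0],0]
    - [[0,0,0],0]
  gripper: 2.0
  newtons: 3

```text
time: 21.18
ee_pos: [648.8, 114.8, 206.3]
orientation: [0.0, -0.01, 1.0, 0.0]
force: [-0.1, 3.8, 0.3]
opening: 26.4
finger_force: 3.0
```

Emit:
play_rows:
  rows:
    - [[0,0.05,0],0]
    - [[0,0.1,0],0]
    - [[0,0.1,0],0]
    - [[0,0.1,0],0]
  newtons: 15

```text
time: 21.68
ee_pos: [648.8, 113.8, 206.3]
orientation: [-0.0, -0.008, 1.0, -0.001]
force: [0.7, -5.7, -0.9]
opening: 24.1
finger_force: 15.0
```

Emit:
play_rows:
  rows:
    - [[0,-0.1,0],0]
    - [[0,-0.1,0],0]
    - [[0.1,-0.1,0.17],0]
    - [[0.25,-0.1,0.43],0]
    - [[0.25,-0.1,0.43],0]
  newtons: 50

```text
time: 22.3
ee_pos: [646.9, 113.7, 202.9]
orientation: [0.001, -0.009, 1.0, -0.0]
force: [3.4, -4.6, 2.4]
opening: 23.5
finger_force: 50.0
```

Emit:
play_rows:
  rows:
    - [[0.1,-0.1,0.17],0]
    - [[0.25,-0.1,0.43],0]
    - [[0.4,-0.1,0.69],0]
    - [[0.55,-0.1,0.95],0]
    - [[0.7,-0.1,1.21],0]
    - [[0.85,-0.1,1.47],0]
    - [[1.0,-0.1,1.73],0]
    - [[1.0,-0.1,1.73],0]

```text
time: 23.3
ee_pos: [634.7, 113.2, 182.1]
orientation: [-0.003, -0.009, 1.0, -0.0]
force: [-1.0, 0.3, -6.9]
opening: 23.5
finger_force: 50.0
```

Emit:
play_rows:
  rows:
    - [[0.05,0,0.09],0]
    - [[0.1,0,0.17],0]
    - [[0.15,0,0.26],0]
    - [[0.2,0,0.35],0]
    - [[0.2,0,0.35],0]

```text
time: 23.92
ee_pos: [634.3, 113.2, 181.3]
orientation: [0.0, -0.009, 1.0, 0.0]
force: [-1.0, 2.9, -4.9]
opening: 23.5
finger_force: 50.0
```

Emit:
play_rows:
  rows:
    - [[0.05,0,0.09],0]
    - [[0.05,0,0.09],0]
    - [[0.05,0,0.09],0]

```text
time: 24.3
ee_pos: [634.2, 113.2, 181.1]
orientation: [0.001, -0.009, 1.0, 0.0]
force: [2.6, 3.2, -2.0]
opening: 23.9
finger_force: 50.0
```

Emit:
play_rows:
  rows:
    - [[0,0,0],0]
    - [[0,0,0],0]
    - [[0,0,0],0]
    - [[0,0,0],0]
    - [[0,0,0],0]
    - [[0,0,0],0]
  gripper: 8.78

```text
time: 25.05
ee_pos: [633.8, 112.9, 180.3]
orientation: [-0.0, -0.009, 1.0, -0.0]
force: [-0.2, 0.4, -0.1]
opening: 80.1
finger_force: 0.0
```

Emit:
play_rows:
  rows:
    - [[0.2,0,-0.5],0]
    - [[0.5,0,-2],0]
    - [[0.5,0,-5],0]
    - [[0.5,0,-9],0]
    - [[1,0,-13],0]
    - [[5,0,-16],0]
    - [[10,0,-17],0]
    - [[15,0,-17],0]
    - [[18,0,-17],0]
    - [[18,0,-17],0]

```text
time: 26.3
ee_pos: [452.4, 109.7, 353.3]
orientation: [0.003, -0.009, 1.0, 0.0]
force: [0.8, 0.7, 0.4]
opening: 87.7
finger_force: 0.0
```

```bash
python3 - <<'E'
from h import *
import fit
from fit import *
a,b=arm.snapshot("scene"),arm.snapshot("top")
o=fit.o.x
for sl in(0,25,28,30):
    print(sl,[np.round((proj(a,o[:3]+rz(o[3])@E(*m))+o[8:10]-[265,250])*6).tolist() for m in[(8,-12,283-sl),(32,12,283-sl),(20,12,230-sl),(20,12,260-sl)]])
def c(s,bx,k):
    return cv2.resize(s["image"][bx[1]:bx[3],bx[0]:bx[2],::-1],None,fx=k,fy=k,interpolation=cv2.INTER_CUBIC)
cv2.imwrite("pics/end.png",np.hstack([c(a,(265,260,335,340),7)[:560],c(b,(195,130,238,210),7)[:560]]))
E
```

```text
0 [[92.0, 194.0], [107.0, 285.0], [169.0, 275.0], [144.0, 265.0]]
25 [[114.0, 204.0], [129.0, 293.0], [188.0, 283.0], [165.0, 273.0]]
28 [[116.0, 205.0], [131.0, 294.0], [190.0, 284.0], [167.0, 274.0]]
30 [[118.0, 206.0], [133.0, 295.0], [192.0, 284.0], [169.0, 275.0]]
```

View pics/end.png

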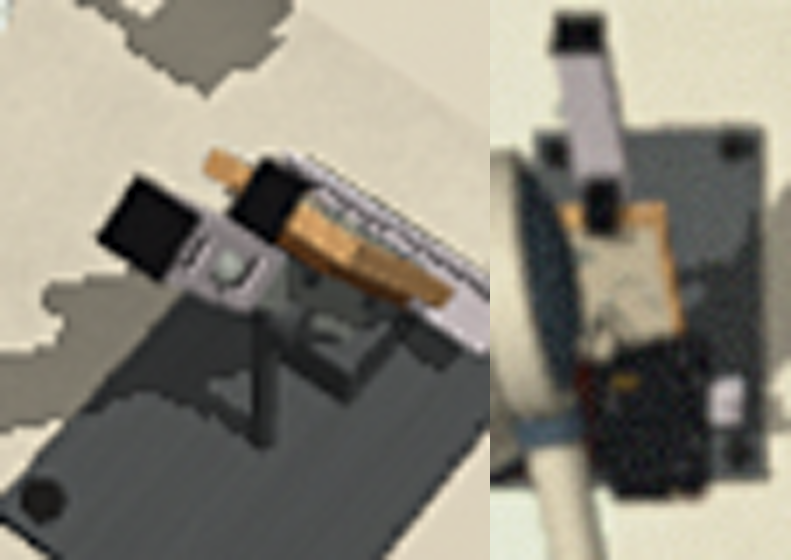

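The end picture shows the button standing out of the middle hole (scene ~(298,297)), with a free hole on either side. The lip sits over the panel's top edge (top ~(211,159)), and the panel is centred on the ledge.

```bash
python3 -c "
from cell import arm
print(arm.finish_job())"
```

```text
the job is handed in; nothing more can be done
None
```

I handed the job in at about 26 s of the 48 s. The panel is on the easel's ledge, centred, picture outwards and sun end up. The holder has slid down one hole with its button standing out of the middle hole, and its lip is over the panel's top edge. I judged this from the final camera picture; the hand-in gave no verdict back.

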